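# Hold a stone ball over the light pad in its inspection tray

### The job

Lift the amber stone ball out of its dish and set it in the round hole of the inspection tray, then pick the tray up by its upright red grip and carry it, without tipping it, so that the ball stays in its hole, over to the round white light pad. Finish while still holding the tray, motionless and level, its underside about 10 cm above the bench and the amber ball centred over the light pad: do not put it down or let go at the end. Leave the green ball in its dish and the other things on the bench where they are.

Things in the scene. Friction and masses are not known exactly. Their poses are not given: they have to be found in the camera images.
- amber_center (a point): centre of the amber (orange) polished stone ball, 36 mm in diameter, about 65 g, loose; it starts at rest on the flat floor of the amber_dish, up to about 10 mm off the dish's middle, so its centre is then 23 mm above the bench. In the tray's hole it sinks about 4 mm below the plate's top face, its centre then about 14 mm above that face (22 mm above the bench while the tray stands on the bench) and its top about 40 mm above the tray's underside
- amber: the amber ball itself; its origin is a point on its surface that turns as it rolls, so use amber_center for its position
- amber_dish: the white ceramic dish with the amber ball: round, open, 140 mm across the rim, 28 mm high, walls 4 mm, floor 5 mm thick, flat inner floor about 104 mm across; about 300 g, loose. Origin: centre of its underside. Two identical dishes may change places
- green_dish: the same kind of white dish, holding a green ball; to be left alone. Origin: centre of its underside
- green_center (a point): centre of the green stone ball, 36 mm in diameter, lying in the green_dish; to be left there
- tray: the inspection tray, loose, about 250 g: a dark steel plate 170 mm (its x) by 70 mm (its y) by 8 mm thick lying flat on the bench, with an upright red grip in its middle, a round through hole 22 mm in diameter centred 60 mm along its +x and a brass balance disc (30 mm across, 8 mm high) centred 58 mm along its -x. Origin: centre of the plate's underside; z is up. Loaded with the ball it balances at the grip to within about 10 mm
- pocket (a point): centre of the tray's round hole at the level of the plate's top face (8 mm above the tray's underside), 60 mm from the grip along the tray's +x; axes as the tray's
- grip (a point): a point in the middle of the tray's upright red grip, 36 mm above the tray's underside. The grip is a flat-sided block 36 mm long along the tray's x, 12 mm thick along its y, and rises from the plate's top (8 mm) to 54 mm above the tray's underside: pinch it across its 12 mm from above; axes as the tray's
- light_pad: the round light pad fixed to the bench: black ring 96 mm across and 10 mm high with a white lit disc 84 mm across on top, 11.5 mm high in all. Origin: centre of its underside
- jar: amber glass jar with a black cap, 60 mm across, 75 mm high, at the back; leave alone. Origin: centre of its underside
- hammer: jeweller's hammer, 200 mm long, lying between the robot and the dishes; leave alone. Origin: centre of its underside
- brush: bench brush, 180 mm long, lying at the near right; leave alone. Origin: centre of its underside
- caliper: steel caliper, 220 mm long, up to 10 mm high, lying at the back right; leave alone. Origin: on the underside of its beam, in the middle
- mandrel: tapered steel ring mandrel on a round foot 64 mm across, 100 mm high, standing at the far left; leave alone. Origin: centre of its underside

How it is judged:
On the way, in this order (a step that is already met when the one before it is completed fails the run):
1. the amber ball sits in the tray's hole, let go, with the tray standing on the bench (x of amber_center in the frame of pocket between -0.006 and 0.006 m and y of amber_center in the frame of pocket between -0.006 and 0.006 m and z of amber_center in the frame of pocket between 0.01 and 0.017 m and height (world z) of tray below 0.004 m and angle between tray's own z axis and vertical below 0.05 rad and contact force between the fingers and amber below 0.1 N), for 0.2 s.
2. the tray is lifted clear of the bench with the ball in its hole (x of amber_center in the frame of pocket between -0.006 and 0.006 m and y of amber_center in the frame of pocket between -0.006 and 0.006 m and z of amber_center in the frame of pocket between 0.01 and 0.017 m and height (world z) of tray above 0.03 m), for 0.2 s.
At the end, for the whole second after the job is handed in: Amber ball in the hole (6 mm), not touched by the fingers; fingers hold the tray still, level (0.12 rad), underside 5-15 cm above the bench, touching no pad or bystander; ball within 20 mm of the light pad's centre seen from above; green ball in its dish (x of amber_center in the frame of pocket between -0.006 and 0.006 m and y of amber_center in the frame of pocket between -0.006 and 0.006 m and z of amber_center in the frame of pocket between 0.01 and 0.017 m and height (world z) of tray between 0.05 and 0.15 m and angle between tray's own z axis and vertical below 0.12 rad and horizontal distance between amber_center and light_pad below 0.02 m and linear speed of tray below 0.03 m/s and linear speed of amber below 0.05 m/s and contact force between the fingers and tray above 2 N and contact force between the fingers and amber below 0.1 N and contact force between tray and green_dish below 0.1 N and contact force between tray and jar below 0.1 N and contact force between tray and hammer below 0.1 N and contact force between tray and brush below 0.1 N and contact force between tray and caliper below 0.1 N and contact force between tray and mandrel below 0.1 N and contact force between tray and amber_dish below 0.1 N and contact force between tray and light_pad below 0.1 N and height (world z) of green_center below 0.04 m and horizontal distance between green_center and green_dish below 0.05 m); the arm keeps its last pose, push and grip.
It fails at once if the tray tipped by more than 17 degrees (0.3 rad) (angle between tray's own z axis and vertical above 0.3 rad).
It fails at once if a bystander was pushed more than 3 cm (the amber dish 5 cm) (distance of any of green_dish, jar, hammer, brush, caliper, mandrel from where it was at the start of the episode above 0.03 m or distance of amber_dish from where it was at the start of the episode above 0.05 m).
It fails at once if the green ball was taken from its dish (horizontal distance between green_center and green_dish above 0.06 m).
It also fails if it takes over 61 s, if anything falls off the work surface, if the arm or the gripper's body presses on something with over 40 N, if the wrist force passes 120 N, or if a joint passes its speed limit or range.

### The arm

A 6-joint arm with a two-finger parallel gripper is mounted at the origin on the work surface. World frame = base frame: x ahead of the robot, y to its left, z up, the work surface at z = 0. Lengths are in m, angles in rad, forces in N, time in s.
With the tool pointing down it reaches from about 0.225 to 0.875 m from the base axis. Payload 3.4 kg.
Tool frame: the origin (TCP) lies on the front face of the gripper's body, between the roots of the fingers; the fingertips stand 73 mm ahead of it and the grasp point (between the pads) lies 54 mm ahead of it; z points along the fingers, y is the line along which they close (so a half turn about z gives the same grasp; the last joint's range is limited). The gripper opens to 85 mm and grips with 20 to 120 N. Pads are 22 mm wide; open, the fingers measure 114 mm over their backs; the gripper's body (76 mm by 85 mm) begins 54 mm behind the grasp point. The pads swing forward as they close: fully open they stand 13 mm farther back than shut.
Start: joints at [1.214, 0.276, 1.505, -0, 1.361, -0.121], TCP at [0.134, 0.559, 0.304] pointing down, gripper open.
Joint ranges: [-2.89, 2.89], [-0.75, 2.08], [0.22, 2.7], [-1.18, 4.32], [0.11, 2.71], [-2.7, 2.7]. Speed limits (rad/s): [2.57, 2.57, 3.14, 3.14, 3.14, 3.14].

### API

Orientations are given as a rotation vector (axis times angle).
In Python, from station import goto, move_straight, movej, move_gripper, hold, ik, capture, camera_info, PlanningError, hand_in, regions_of, read_time_s, read_q, read_joint_vel, read_joint_efforts, read_ee_pos, read_tool_rot, read_wrist_force, read_torque, read_grip_width, read_gripper_force gives the robot as it stands. The module is installed in compiled form; this text tells all that it offers. Calls block until the motion is done:
- goto(position, orientation): joint-space move of the TCP to a pose.
- move_straight(position, frame=None, rate=0.15): straight line of the TCP; frame=None keeps the orientation; rate is the mean speed in m/s.
- movej(angles): joint-space move.
- move_gripper(opening): finger opening in m; the grip force is fixed at half the most; returns when the fingers have stopped.
- hold(seconds).
- ik(position, orientation): joint angles nearest the present ones, or None.
- capture(name): name is "scene" or "top" or "wrist"; returns the picture (480x640x3 uint8, red, green, blue); there is no depth.
- camera_info(name): a dict with "fx", "fy", "cx", "cy" (pixels), "k1" (the pictures are not rectified: a ray, as slopes to the right and down, at radius r is drawn at 1 + k1 r^2 times it, then the intrinsics apply), "eye" and "attitude" of the camera in the world. Camera axes: x right, y down, z forward; pixel columns grow to the right and rows downward; lengths in m; the calibration is good to about 2 mm. A picture is of the moment at which its call begins: read the wrist's pose just before it. camera_info takes no time and is no camera call; for the wrist camera it gives the pose at the moment of the call.
A pose or a line that the arm cannot do raises PlanningError and nothing moves.
- hand_in(): hands the job in; it is judged then, once.
Trained networks look in the newest picture that a camera, given by its name, has taken for a name from the list of things; names that differ only in an ending like _2 or _b are one class to them, and where a whole thing is asked for, a point or a joint stands for the part that bears it (a point fixed in the world has none). Each returns a list of dicts, best first, with "confidence" (0 to 1); they miss things now and then, are a little off and sometimes report something else, mostly with a low value. They report only what shows in the picture. A call takes as long as a camera call.
- regions_of(camera, target): "pixels" (480x640 bool, what is visible of it) and "bbox" ([left, top, right, bottom] in pixels, round what is visible of it).
Readings, each from a call of its own:
- read_time_s(): time.
- read_q(): joint angles.
- read_joint_vel(): joint speeds.
- read_joint_efforts(): joint torques, N m.
- read_ee_pos(): TCP position.
- read_tool_rot(): TCP orientation.
- read_wrist_force(): force on the tool from outside, world axes, zero at the start.
- read_torque(): the same for the moment, N m.
- read_grip_width(): finger opening in m.
- read_gripper_force(): force on a finger pad.
Only numpy, scipy, OpenCV 4.12 (cv2) and the standard library are available. Lean on these libraries where they do the work, as an engineer would, in place of code of your own. Each camera call takes 0.05 s, during which the arm holds its last target. There are 200 camera calls.

## Working session

There is one attempt and no reset: what is moved stays moved. The work goes in short steps, each a Python script; the robot and the scene stay as the last script left them, time stands still between calls to the robot, and variables do not carry over. Pictures are saved under pics/ and viewed, at most 10 in all, crops included, and the job is handed in when it is done.

```bash
mkdir -p pics
cat > h.py <<'E'
import numpy as np, cv2
from station import *
from scipy.spatial.transform import Rotation as R
def Rm(a):
    a=np.array(a,float)
    return a if a.shape==(3,3) else (R.from_rotvec(a) if a.size==3 else R.from_quat(a)).as_matrix()
def K(ci): return np.array([[ci['fx'],0,ci['cx']],[0,ci['fy'],ci['cy']],[0,0,1.]])
def px2w(ci,uv,z):
    uv=np.atleast_2d(np.array(uv,float))
    p=cv2.undistortPoints(uv[:,None],K(ci),np.array([ci['k1'],0,0,0.]))[:,0]
    # k1 in model: r of undistorted slopes = opencv convention
    d=np.c_[p,np.ones(len(p))]@Rm(ci['attitude']).T
    e=np.array(ci['eye']); return e+d*((z-e[2])/d[:,2])[:,None]
def cen(m): 
    v,u=np.nonzero(m); return u.mean(),v.mean()
def save(n,img): cv2.imwrite('pics/'+n+'.png',img[:,:,::-1])
E
python3 - <<'E'
from h import *
for c in ['top','scene']:
    im=capture(c); save(c+'0',im); ci=camera_info(c); print(c,ci)
    for n,z in [('amber_center',.023),('amber_dish',.02),('green_dish',.02),('green_center',.023),('tray',.008),('grip',.054),('light_pad',.0115),('jar',.07),('hammer',.01),('mandrel',.05)]:
        for r in regions_of(c,n)[:2]:
            m=r['pixels']; uv=cen(m); print(n,round(r['confidence'],2),r['bbox'],np.round(uv,1),px2w(ci,uv,z)[0].round(4))
E
```

```text
top {'fx': 582.0532903564495, 'fy': 582.0532903564495, 'cx': 322.795875022327, 'cy': 234.29809842302325, 'k1': -0.07069982113608757, 'eye': array([0.39409275, 0.06097829, 1.39669534]), 'attitude': array([-2.20427029,  2.13884888, -0.1653644 ])}
amber_center 0.73 [240.0, 191.0, 254.2, 209.6] [245.4 199.6] [0.6415 0.2101 0.023 ]
amber_dish 0.83 [219.8, 174.7, 277.3, 228.5] [246.5 201. ] [0.6387 0.2076 0.02  ]
amber_dish 0.7 [235.6, 193.5, 249.5, 208.9] [245.2 199.5] [0.6422 0.2108 0.02  ]
green_dish 0.65 [157.6, 267.4, 215.2, 317.0] [186.4 290.7] [0.4206 0.3395 0.02  ]
green_center 0.53 [178.9, 286.6, 195.8, 298.9] [188.1 291.2] [0.4195 0.3347 0.023 ]
tray 0.92 [329.7, 239.8, 390.7, 316.6] [360.7 276.8] [ 0.4665 -0.0712  0.008 ]
grip 0.72 [100.0, 213.5, 131.8, 241.2] [116.3 227.7] [0.5601 0.5039 0.054 ]
grip 0.58 [330.3, 243.6, 391.8, 310.3] [360.8 276.7] [ 0.4641 -0.0669  0.054 ]
light_pad 0.24 [386.1, 139.7, 414.2, 169.3] [400.2 157.1] [ 0.7623 -0.1623  0.0115]
jar 0.87 [386.6, 141.3, 415.4, 171.5] [400.6 157.2] [ 0.7465 -0.1536  0.07  ]
hammer 0.98 [254.1, 262.4, 296.1, 348.1] [270.
[... 467 characters left out ...]
 252.9, 394.8, 288.8] [373.3 270.8] [0.635  0.2083 0.02  ]
green_dish 0.89 [376.9, 199.3, 418.0, 234.1] [397.1 217.4] [0.4192 0.3386 0.02  ]
green_center 0.43 [451.4, 224.6, 472.7, 256.2] [461.8 242.7] [0.5632 0.5182 0.023 ]
tray 0.76 [251.7, 223.1, 302.6, 264.7] [277.3 243.9] [ 0.4737 -0.0704  0.008 ]
grip 0.59 [249.5, 224.5, 302.8, 262.3] [276.8 243.7] [ 0.5144 -0.0736  0.054 ]
light_pad 0.91 [191.8, 252.0, 223.6, 276.2] [207.1 261.3] [ 0.5202 -0.2945  0.0115]
jar 0.64 [240.2, 298.2, 267.6, 328.6] [253.6 312.1] [ 0.7715 -0.1592  0.07  ]
hammer 0.8 [328.5, 196.1, 355.3, 245.1] [340.3 227.1] [0.4288 0.143  0.01  ]
mandrel 0.91 [452.4, 224.8, 470.1, 255.1] [461.5 243.2] [0.588  0.5022 0.05  ]
```

View pics/top0.png

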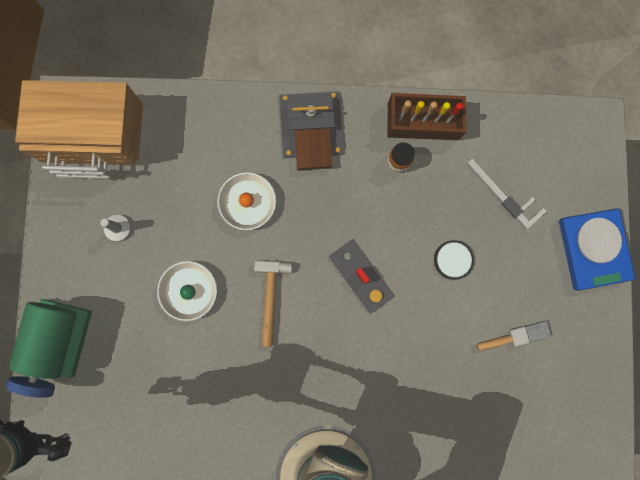

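Run:
```python
import cv2
a=cv2.imread('pics/top0.png')[225:330,315:405]
cv2.imwrite('pics/trayc.png',cv2.resize(a,None,fx=5,fy=5,interpolation=cv2.INTER_CUBIC))
from h import *
print(camera_info('wrist'),read_tool_rot(),read_ee_pos())
```

```text
{'fx': 391.204089510088, 'fy': 391.204089510088, 'cx': 316.8546026971799, 'cy': 232.91390265085803, 'k1': -0.07965098736290767, 'eye': array([0.0541459 , 0.57807591, 0.37477557]), 'attitude': array([2.25511482, 1.77787391, 0.29328464])} [3.69554895e-01 3.11975914e+00 1.40110266e-04] [0.13435303 0.55910484 0.30392651]
```

View pics/trayc.png

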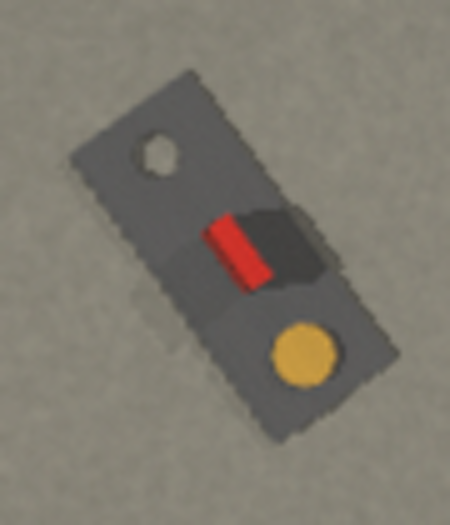

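The top view shows the amber ball at (246,200) in the upper dish, the tray at (361,277) with its hole at (347,256) and disc at (376,296), and the pad at (454,259). The "grip" hit at (116,228) is the mandrel, so it's a false match.

```bash
cat >> h.py <<'E'
def down(a):
    y=np.array([np.cos(a),np.sin(a),0]);z=np.array([0,0,-1.]);x=np.cross(y,z)
    return R.from_matrix(np.c_[x,y,z]).as_rotvec()
def best(p,a):
    c=[]
    for k in (-1,0,1):
        q=ik(list(p),list(down(a+k*np.pi)))
        if q is not None: c.append((abs(q[5]),a+k*np.pi,q))
    return min(c,key=lambda t:t[0])
E
python3 - <<'E'
from h import *
ci=camera_info('top')
f=lambda u,v:(315+u/5-.4,225+v/5-.4)
c=px2w(ci,[f(192,70),f(70,157),f(278,442),f(400,353)],.008); print('corners',c.round(4), np.linalg.norm(c-np.roll(c,1,0),axis=1), c.mean(0))
h=px2w(ci,f(159,155),.006)[0]; d=px2w(ci,f(304,355),.016)[0]
print('hole',h,'disc',d,'dist',np.linalg.norm((h-d)[:2]),'yaw',np.arctan2(h[1]-d[1],h[0]-d[0]))
im=cv2.imread('pics/top0.png'); s=im[230:290,425:485].min(2)>170
n,l,st,ct=cv2.connectedComponentsWithStats(s.astype(np.uint8)); i=1+st[1:,4].argmax()
print('pad',st[i],px2w(ci,ct[i]+[425,230],.0115))
p=[.6415,.209,.24]
a=np.arctan2(.209,.6415)+np.pi/2
b=best(p,a); print(b)
goto(p,list(down(b[1])))
w=camera_info('wrist'); im=capture('wrist'); save('w1',im); print(w['eye'],read_ee_pos(),read_time_s())
for n,z in [('amber_center',.023),('amber_dish',.028)]:
    for r in regions_of('wrist',n)[:2]: print(n,r['confidence'],r['bbox'],px2w(w,cen(r['pixels']),z)[0])
E
```

```text
corners [[ 0.5577 -0.0507  0.008 ]
 [ 0.5139  0.007   0.008 ]
 [ 0.3811 -0.0956  0.008 ]
 [ 0.4248 -0.1533  0.008 ]] [0.16787274 0.0723797  0.16779036 0.07236891] [ 0.46937421 -0.07314173  0.008     ]
hole [ 0.51634142 -0.03585062  0.006     ] disc [ 0.42245467 -0.10626371  0.016     ] dist 0.1173572510912584 yaw 0.6434877013040625
pad [ 13  13  33  34 897] [[ 0.51440681 -0.29575746  0.0115    ]]
(np.float64(1.467751632009663), np.float64(-1.2558420117950708), array([ 2.11909620e-01,  4.61775973e-01,  1.37418757e+00, -4.44089210e-16,
        1.30562911e+00,  1.46775163e+00]))
[0.71921785 0.23525108 0.31105614] [0.64104457 0.2100103  0.24021264] 3.3667
amber_center 0.6 [295.3, 191.9, 343.2, 239.8] [0.6416444  0.20936946 0.023     ]
amber_dish 0.63 [230.8, 126.7, 411.9, 303.1] [0.64269523 0.20905057 0.028     ]
```

View pics/w1.png

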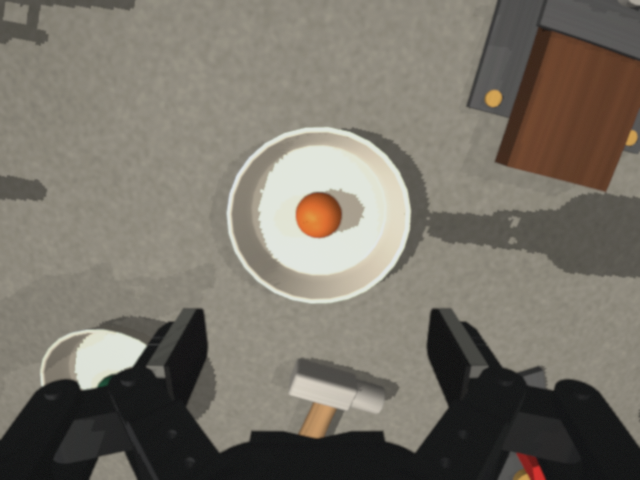

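The wrist view shows the amber ball at (319,216), near the dish middle. That gives (0.6416, 0.2094), which agrees with the top camera. Grasping it now.

Run:
```python
from h import *
move_gripper(.056)
x,y=.6416,.2094
move_straight([x,y,.12]); move_straight([x,y,.081],rate=.06); print(read_ee_pos(),read_wrist_force())
move_gripper(.030); print('w',read_grip_width(),read_gripper_force(),read_wrist_force())
move_straight([x,y,.2],rate=.1); print('w',read_grip_width(),read_gripper_force())
# over the tray, tool y along tray y
h=np.array([.5163,-.0359]); yaw=.648
b=best([h[0]-.05,h[1]-.05,.25],yaw+np.pi/2); print(b)
goto([h[0],h[1],.25],list(down(b[1])))
w=camera_info('wrist'); im=capture('wrist'); save('w2',im); print(w['eye'],read_ee_pos(),read_grip_width(),read_time_s())
for n,z in [('amber_center',.2-.06),('tray',.008),('grip',.045),('light_pad',.0115)]:
    for r in regions_of('wrist',n)[:2]: print(n,r['confidence'],r['bbox'],px2w(w,cen(r['pixels']),z)[0])
```

```text
[0.64179854 0.20944539 0.08100145] [-0.32218026  0.41804066  0.6691658 ]
w 0.0331516531604761 59.37148153781891 [0.5748201  0.17699016 3.04323471]
w 0.03298479326292667 59.55288290977478
(np.float64(0.5937264335909429), -0.9227963267948964, array([-3.29069893e-01,  1.63745774e-01,  1.79763733e+00, -8.88178420e-16,
        1.18020955e+00,  5.93726434e-01]))
[0.58236372 0.01387868 0.32079163] [ 0.51701496 -0.03524409  0.24976258] 0.033386066943934214 8.4333
amber_center 0.75 [275.4, 286.4, 360.7, 378.5] [ 0.48951687 -0.05642769  0.14      ]
tray 0.68 [270.8, 176.7, 362.6, 305.8] [ 0.49739101 -0.04871184  0.008     ]
grip 0.61 [268.4, 174.7, 356.8, 302.0] [ 0.50765442 -0.04125894  0.045     ]
light_pad 0.67 [478.6, 318.7, 575.5, 400.3] [ 0.52460004 -0.2887116   0.0115    ]
```

View pics/w2.png

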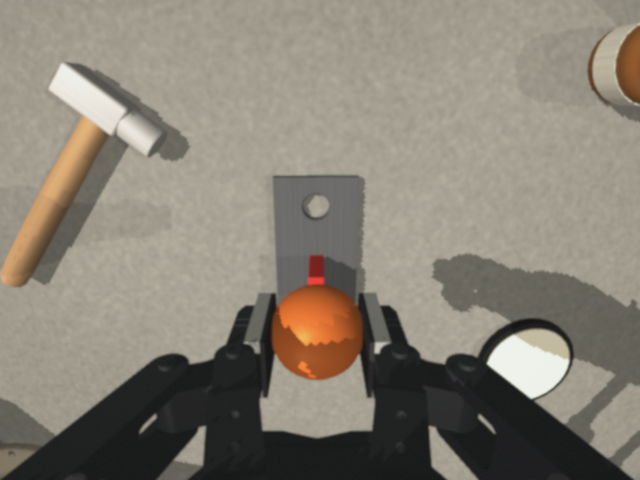

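The wrist view shows the ball held between the pads at (318,332), the hole at (316,206) and the plate's far corners at (274,177) and (363,176). Next I'll refine the hole position and where the ball sits in the hand.

Run:
```python
from h import *
w=camera_info('wrist')
im=cv2.imread('pics/w2.png'); 
# hole: bright blob in dark plate
g=cv2.cvtColor(im,cv2.COLOR_BGR2GRAY); sub=g[188:226,296:338]; t,s=cv2.threshold(sub,0,255,cv2.THRESH_OTSU)
n,l,st,ct=cv2.connectedComponentsWithStats(s); i=1+st[1:,4].argmax(); print(st[i],ct[i]+[296,188])
gr=sub.copy()
for z in (.008,.0): print('hole z',z,px2w(w,ct[i]+[296,188],z))
# elliptical outer outline incl. dark wall
e=px2w(w,[(274,177),(363,176),(281,290),(357,300)],.008); print('corners',e); d=e[0]-e[1]; print('width',np.linalg.norm(d),'yaw',np.arctan2(d[1],d[0])-np.pi/2)
print('hole from far edge', (e[0]+e[1])/2-.025*np.array([np.cos(.648),np.sin(.648),0]))
# ball
hsv=cv2.cvtColor(im,cv2.COLOR_BGR2HSV); m=((hsv[...,0]>3)&(hsv[...,0]<20)&(hsv[...,1]>120)&(hsv[...,2]>50)).astype(np.uint8)
m[:280]=0;m[:, :262]=0;m[:,375:]=0
c=max(cv2.findContours(m,0,2)[0],key=cv2.contourArea); print(cv2.boundingRect(c),cv2.minEnclosingCircle(c),cv2.contourArea(c))
tc=read_ee_pos()
p=cv2.undistortPoints(c.reshape(-1,1,2).astype(float),K(w),np.array([w['k1'],0,0,0.]))[:,0]
D=np.c_[p,np.ones(len(p))];D/=np.linalg.norm(D,axis=1)[:,None]
# sphere tangency: angle between ray and centre dir = asin(r/dist); robust fit
from scipy.optimize import least_squares
f=lambda C:np.linalg.norm(np.cross(D,C),axis=1)-.018
r=least_squares(f,[0,.04,.16],loss='soft_l1',f_scale=.0005); C=Rm(w['attitude'])@r.x+w['eye']
print('ball',C,'minus tcp',C-tc,'in tool',Rm(read_tool_rot()).T@(C-tc),np.abs(r.fun).max())
```

```text
[ 12   8  21  21 340] [318.12647059 205.83235294]
hole z 0.008 [[ 0.51768891 -0.03579961  0.008     ]]
hole z 0.0 [[ 0.51603502 -0.03708295  0.        ]]
corners [[ 0.51527929  0.0070733   0.008     ]
 [ 0.55932421 -0.04954066  0.008     ]
 [ 0.43638664 -0.05622251  0.008     ]
 [ 0.46950489 -0.11633399  0.008     ]]
width 0.07172931678866967 yaw 0.661173374063539
hole from far edge [ 0.51736944 -0.0363235   0.008     ]
(271, 284, 92, 96) ((316.7026672363281, 331.4621276855469), 48.019935607910156) 6867.0
ball [ 0.51477406 -0.03679528  0.18849839] minus tcp [-0.00199981 -0.00160806 -0.06112092] in tool [-0.00255157  0.00010005  0.06112145] 0.0006102587183898465
```

Run:
```python
from h import *
x,y=.5174,-.0358
move_straight([x,y,.12]); f0=read_wrist_force(); move_straight([x,y,.083],rate=.04); print(read_ee_pos(),read_wrist_force()-f0)
move_gripper(.040); hold(.4); print(read_grip_width(),read_wrist_force()-f0)
move_gripper(.052); hold(.3)
move_straight([x,y,.14],rate=.08)
# back off toward the grip, look
u=np.array([np.cos(.655),np.sin(.655)]); p=np.array([x,y])-.075*u
move_straight([p[0],p[1],.22]); hold(.2)
w=camera_info('wrist'); im=capture('wrist'); save('w3',im); print(read_ee_pos(),read_time_s())
for n,z in [('amber_center',.022),('tray',.008),('grip',.045),('light_pad',.0115)]:
    for r in regions_of('wrist',n)[:1]: print(n,r['confidence'],r['bbox'],px2w(w,cen(r['pixels']),z)[0])
im=capture('top'); ci=camera_info('top')
for r in regions_of('top','amber_center')[:1]: print(r['bbox'],px2w(ci,cen(r['pixels']),.022))
```

```text
[ 0.51760626 -0.03584961  0.08319368] [-1.2513426   0.31284383 -1.54600395]
0.03999159338012632 [-1.40493013  0.75055239  0.10448029]
[ 0.4579897  -0.08116055  0.2193009 ] 13.9417
amber_center 0.84 [292.6, 85.5, 340.7, 141.7] [ 0.51644419 -0.03470247  0.022     ]
tray 0.86 [260.7, 77.2, 367.7, 299.7] [ 0.47068835 -0.06953095  0.008     ]
grip 0.61 [261.2, 74.9, 366.6, 301.1] [ 0.47793744 -0.06456062  0.045     ]
light_pad 0.66 [501.2, 257.3, 613.0, 360.3] [ 0.51604604 -0.28853991  0.0115    ]
[159.7, 264.6, 215.6, 318.1] [[0.4216725  0.33782008 0.022     ]]
```

View pics/w3.png

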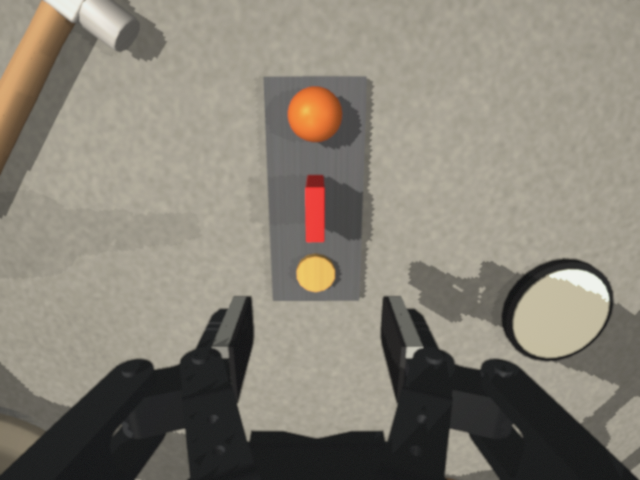

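The ball is seated at (315,115) in the hole end of the tray. The grip's top face runs (306–325, 187–242), the disc is at (316,274) and the pad is at (557,309).

Run:
```python
from h import *
w=camera_info('wrist'); im=cv2.imread('pics/w3.png')
hsv=cv2.cvtColor(im,cv2.COLOR_BGR2HSV).astype(int)
m=((hsv[...,0]<8)|(hsv[...,0]>172))&(hsv[...,1]>150)&(hsv[...,2]>190); m[:170]=0;m[250:]=0;m[:,:295]=0;m[:,335:]=0
v,u=np.nonzero(m); c=cv2.minAreaRect(np.c_[u,v].astype(np.float32)); print(c)
q=px2w(w,cv2.boxPoints(c),.054); print(q, np.linalg.norm(q-np.roll(q,1,0),axis=1)); g=q.mean(0)
b=px2w(w,(315.3,114.5),.022)[0]; d=px2w(w,(316,273),.016)[0]
print('grip',g,'ball',b,'disc',d,'yaw g-b',np.arctan2(*(b-g)[1::-1]),'d-b',np.arctan2(*(b-d)[1::-1]),np.linalg.norm((b-g)[:2]),np.linalg.norm((b-d)[:2]))
black=(hsv[...,2]<40); black[:,:490]=0;black[:250]=0;black[372:]=0;black[:,622:]=0
n,l,st,ct=cv2.connectedComponentsWithStats(black.astype(np.uint8)); i=1+st[1:,4].argmax(); print(st[i])
cn=max(cv2.findContours((l==i).astype(np.uint8),0,2)[0],key=cv2.contourArea)
print('pad ring outline', px2w(w,cv2.fitEllipse(cn)[0],.008))
```

```text
((314.0, 214.0), (54.0, 18.0), 90.0)
[[ 0.47922397 -0.05626568  0.054     ]
 [ 0.48590923 -0.06508776  0.054     ]
 [ 0.45789652 -0.08653479  0.054     ]
 [ 0.45090321 -0.07731052  0.054     ]] [0.03528386 0.01106896 0.03528013 0.01157556]
grip [ 0.46848323 -0.07129969  0.054     ] ball [ 0.51660841 -0.03577211  0.022     ] disc [ 0.42337326 -0.10689732  0.016     ] yaw g-b 0.6359273704713685 d-b 0.6516797860128182 0.05981840518047561 0.11726716224203337
[502 260  79  98 940]
pad ring outline [[ 0.52144943 -0.30719898  0.008     ]]
```

Run:
```python
from h import *
g=np.array([.4685,-.0713]); yaw=.648
move_straight([g[0],g[1],.16]); move_straight([g[0],g[1],.088],rate=.06); print(read_ee_pos(),read_wrist_force())
move_gripper(.006); hold(.3); print('w',read_grip_width(),read_gripper_force(),read_wrist_force(),read_torque())
move_straight([g[0],g[1],.135],rate=.03); hold(.4); print('w',read_grip_width(),read_gripper_force(),read_wrist_force(),read_torque(),read_time_s())
w=camera_info('wrist'); im=capture('wrist'); save('w4',im)
for r in regions_of('wrist','amber_center')[:1]: print(r['confidence'],r['bbox'],px2w(w,cen(r['pixels']),.022+.047))
```

```text
[ 0.46878208 -0.0713776   0.08833082] [-0.42463504  0.57180786  0.41482174]
w 0.011305420559469613 59.37105596065521 [-0.7179006   1.16606771  5.02900976] [ 0.07375954  0.1622703  -0.03341162]
w 0.011207872894050676 58.34364116191864 [-0.37296583 -0.36211995 -2.31738039] [0.0394324  0.00591953 0.02778132] 19.0083
0.98 [266.7, 114.3, 367.3, 218.3] [[ 0.51648964 -0.03502657  0.069     ]]
```

View pics/w4.png

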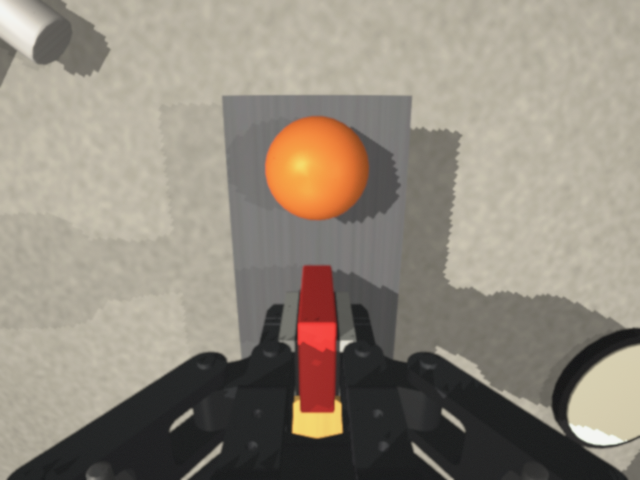

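The tray is lifted and level, with the ball in its hole at (317,168) and clear of the fingers. Carrying it to the pad.

Run:
```python
from h import *
p=read_ee_pos(); move_straight([p[0],p[1],.188],rate=.05)
t=[p[0]-.0022,p[1]-.2602,.188]
move_straight(t,rate=.05); hold(.8)
print(read_ee_pos(),read_grip_width(),read_gripper_force(),read_torque(),read_time_s())
w=camera_info('wrist'); im=capture('wrist'); save('w5',im)
for r in regions_of('wrist','amber_center')[:1]: print(r['confidence'],r['bbox'],px2w(w,cen(r['pixels']),.122))
a=capture('top'); b=capture('scene')
for c in('top','scene'):
  for r in regions_of(c,'amber_center')[:1]: print(c,r['confidence'],r['bbox'],px2w(camera_info(c),cen(r['pixels']),.122))
s=lambda i:cv2.resize(i,(400,300))
save('ts',np.hstack([cv2.resize(a[180:330,380:530],(400,400)),cv2.resize(b[180:330,130:280],(400,400))]))
```

```text
[ 0.46630805 -0.33149154  0.18799571] 0.011529941455210758 58.35416257381439 [-0.05690427  0.04057334  0.04793771] 26.475
0.67 [267.4, 116.8, 369.2, 220.4] [[ 0.51425385 -0.2951945   0.122     ]]
top 0.62 [460.2, 246.4, 477.0, 263.4] [[ 0.51365705 -0.29624252  0.122     ]]
scene 0.65 [195.6, 228.4, 207.5, 241.3] [[ 0.51395036 -0.29631212  0.122     ]]
```

View pics/ts.png

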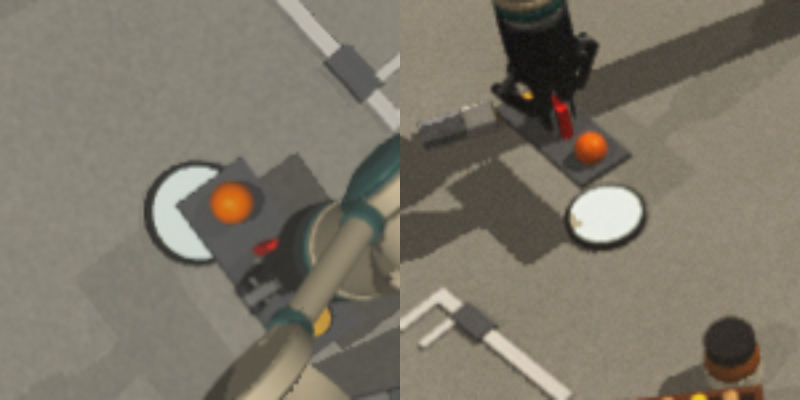

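View pics/w5.png

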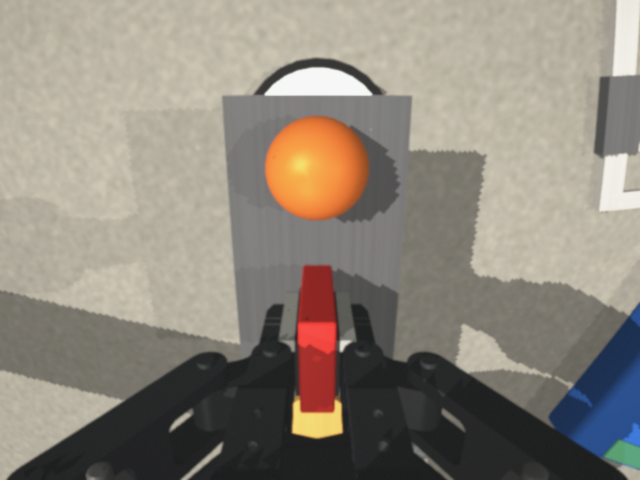

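All three cameras put the ball at about (0.514, -0.296). The pad is at (0.514, -0.296) from the top camera and within 6 mm of that from the scene camera. The tray is level and the ball is symmetric over the pad.

```bash
python3 -c "
from h import *
print(hand_in())"
```

```text
the job is handed in; nothing more can be done
None
```

I handed the job in at about 26 s of the 61 s limit, but no verdict came back: the arm is holding the tray level about 10 cm above the bench, with the amber ball in its hole and within about 6 mm of the light pad's centre by the cameras.

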